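# Set the clock-dial slide to the pointer with the backlash taken out

## Robot

A 6-joint arm with a two-finger parallel gripper is mounted at the origin on the work surface. World frame = base frame: x ahead of the robot, y to its left, z up, the work surface at z = 0. Lengths are in m, angles in rad, forces in N, time in s.
With the tool pointing down it reaches from about 0.375 to 0.975 m from the base axis. Payload 3.8 kg.
Tool frame: the origin (TCP) lies at the very end of the fingers, on their centre line; the grasp point (between the pads) lies 19 mm behind it; z points along the fingers, y is the line along which they close (so a half turn about z gives the same grasp; the last joint's range is limited). The gripper opens to 85 mm and grips with 20 to 120 N. Pads are 22 mm wide; open, the fingers measure 114 mm over their backs; the gripper's body (76 mm by 85 mm) begins 54 mm behind the grasp point. The pads swing forward as they close: fully open they stand 13 mm farther back than shut.
Start: joints at [-1.181, 0.264, 1.604, -0, 1.274, -0.037], TCP at [0.279, -0.614, 0.231] pointing down, gripper open.
Joint ranges: [-2.63, 2.63], [-0.94, 2.18], [0.31, 2.57], [-1.31, 4.45], [0, 2.66], [-2.55, 2.55]. Speed limits (rad/s): [2.57, 2.57, 3.14, 3.14, 3.14, 3.14].

## Interface

Orientations are given as a rotation vector (axis times angle).
In Python, from workcell import bot gives the robot as it stands. The module is installed in compiled form; this text tells all that it offers.
- The arm moves only by the shell command python3 -m jog 'ROWS' [OPENING] [FORCE]. ROWS is a JSON list of rows, 1 to 5 of them, each of 4 numbers: dx, dy, dz in m, then a turn about the tool's z in rad; each row shifts and turns the commanded pose from where the row before left it, along the tool's axes as they then stand; what a row does not reach is not made up. A row lasts 1/8 s, in which the tool goes at most 0.0625 m and 0.188 rad, less where a joint would pass 70% of its speed; a pose out of reach is approached as far as the arm can. OPENING is the opening from 0.0 (shut) to 1.0 (fully open), set as the command begins (- or left out keeps the last). The fingers move at their own pace and stop on an object; FORCE is the grip in N (left out, the last holds). Time passes only in rows, so rows that do not move let the fingers close. It prints the time, the measured TCP pose, the force, the opening and the grip force at its end.
- bot.read_state(): the state, without advancing time (a new reading comes with each control period).
- bot.read_camera(name): name is "scene" or "top" or "wrist"; returns the picture (420x560x3 uint8, red, green, blue); there is no depth.
- bot.camera_info(name): a dict with "intrinsics" (3x3 intrinsics, pixels), "extrinsics" (4x4, takes a point from camera to world coordinates). Camera axes: x right, y down, z forward; pixel columns grow to the right and rows downward; lengths in m; the calibration is good to about 2 mm. A picture is of the moment at which its call begins: read the wrist's pose just before it. camera_info takes no time and is no camera call; for the wrist camera it gives the pose at the moment of the call.
- bot.finish_job(): hands the job in; it is judged then, once.
Trained networks look in the newest picture that a camera, given by its name, has taken for a name from the list of things; names that differ only in an ending like _2 or _b are one class to them, and where a whole thing is asked for, a point or a joint stands for the part that bears it (a point fixed in the world has none). Each returns a list of dicts, best first, with "conf" (0 to 1); they miss things now and then, are a little off and sometimes report something else, mostly with a low value. They report only what shows in the picture. A call takes as long as a camera call. They do not tell look-alikes from the thing itself.
- bot.search_frame(camera, thing): "box" ([left, top, right, bottom] in pixels, round what is visible of it).
- bot.regions_of(camera, thing): "pixels" (420x560 bool, what is visible of it) and "box" ([left, top, right, bottom] in pixels, round what is visible of it).
- bot.spot_point(camera, thing): "pixel" ([row, column] in pixels: a listed point, or the origin of a listed thing).
The state is a dict: "time": time; "q": joint angles; "joint_vel": joint speeds; "joint_torque": joint torques, N m; "tool_pos": TCP position; "tcp_rot": TCP orientation; "wrist_force": force on the tool from outside, world axes, zero at the start; "torque": the same for the moment, N m; "width": opening from 0.0 (shut) to 1.0 (fully open); "grip_force": force on a finger pad.
Only numpy, scipy, OpenCV 4.12 (cv2) and the standard library are available. Lean on these libraries where they do the work, as an engineer would, in place of code of your own. Each camera call takes 0.05 s, during which the arm holds its last target. There are 200 camera calls.

## Task

Set the bench slide that carries the clock dial: turn its handwheel to run the slide out clearly past the pointer (at least 5 mm), then wind it back until its index ridge stands in line with the pointer tip, so that the screw's play is taken up. Let go of the wheel, then press the sprung rubber pad on the slide gently away from the wheel, with about 15 newtons and never more than 20, for half a second to prove that the slide does not give, and let go with the ridge still in line; leave the jar, the tin and the finial alone.

Things in the scene. Friction and masses are not known exactly. Their poses are not given: they have to be found in the camera images.
- wheel_axis (a point): Handwheel axis, at the centre of its underside, 81 mm above the bench: an aluminium wheel, 90 mm across, 12 mm thick, axis upright, on the grey gearbox (85 mm wide) at one end of the fixed bed (315 by 100 mm). x: level, along the bed, from the wheel towards the slide, the way the slide runs out; y: level, across the bed; z: up.
- grip_mid (a point): Middle of the wheel's black handle: an upright round pin, 14 mm in diameter, from 94 to 150 mm above the bench, 33 mm from the wheel axis. It revolves freely on its own axis, so a gripper holding it need not turn with the wheel. Origin on the pin's axis, 128 mm above the bench.
- wheel (a joint): Angle of the handwheel (rad), growing clockwise seen from above. Clockwise runs the slide out, 20 mm a turn; anticlockwise brings it back. The screw has 6 mm of play: after a full reversal the wheel turns 0.3 turn before the slide moves. Turning takes about 3 N at the handle; it stays where left; under 30 N on the slide does not turn it.
- index (a point): Outer end of the dark index ridge (2 mm wide, 22 mm long) on the slide's top edge, pointer's side. The slide: aluminium, 62 mm along the bed, 100 mm across, top 60 mm above the bench, with a round clock dial on it. Axes as wheel_axis. It drags with 4.5 N, starts 10 to 52 mm short of the pointer, on the wheel's side, and can run 20 mm or more past it.
- pointer_tip (a point): Tip of the fixed steel pointer, 66 mm above the bench, on a post with a 40 by 36 mm foot beside the bed, pointing level and square to the bed at the slide. The ridge is in line when index has the same place along the bed (x of wheel_axis) as this tip. Axes as wheel_axis.
- post_face (a point): Point on the wheel-side face of the slide's upright steel post (34 mm wide, top 115 mm above the bench), 98 mm above the bench. Before it, on a short rod, is the rubber test pad: 32 mm wide, 28 mm high, 8 mm thick, facing the wheel, centred at this height; its face stands 14 to 22 mm out from this point, set differently each time. Press it along +x of wheel_axis.
- pad (a joint): How far the rubber test pad is pushed in on its spring (m): 0 when free, 8 N per mm, so 15 N is 1.9 mm. The rod that carries it is stiff and does not slip under the press.
- jar: Closed round red jar with a paper band and grey lid, 70 mm across, 100 mm tall, loose; origin under its centre. Leave alone.
- tin: White flat round tin, 72 mm across, 22 mm tall, loose; origin under its centre. Leave alone.
- finial: Turned copper finial of a clock, 48 mm across the foot, 84 mm tall, loose; origin under its centre. Leave alone.
Things that resemble listed ones, but are neither listed nor needed, are in the scene too. There is more than one size of the part that bears pointer_tip; the job needs the middle-sized.

How it is judged:
On the way, in this order (a step that is already met when the one before it is completed fails the run):
1. the slide is run out past the pointer: its index ridge stands more than 5 mm beyond the tip (x of index in the frame of pointer_tip above 0.005 m), for 0.1 s.
2. wound back from there, the ridge stands within 2 mm of the tip along the bed, nothing touching the slide (x of index in the frame of pointer_tip between -0.002 and 0.002 m and contact force between the fingers and carriage below 0.2 N and value of joint pad below 0.0005 m), for 0.4 s.
3. with the wheel released, the pad is pressed in with more than 10 N (1.25 mm) for 0.3 s while the ridge stays within 2 mm of the tip (value of joint pad above 0.00125 m and contact force between the fingers and grip below 0.2 N and x of index in the frame of pointer_tip between -0.002 and 0.002 m), for 0.3 s.
At the end, for the whole second after the job is handed in: The index ridge stands within 2 mm of the pointer tip along the bed, the slide at rest, the pad free and nothing touching the slide (all of step 2 and linear speed of carriage below 0.002 m/s).
It fails at once if the test pad is pressed in more than 2.5 mm (20 N) (value of joint pad above 0.0025 m).
It fails at once if the slide, dial or pad is touched with more than 30 N (contact force between any of the fingers, the arm and carriage above 30 N).
It fails at once if the jar, the tin or the finial is moved by more than 10 mm (distance of any of jar, tin, finial from where it was at the start of the episode above 0.01 m).
It also fails if it takes over 72 s, if anything falls off the work surface, if the arm or the gripper's body presses on something with over 40 N, if the wrist force passes 120 N, or if a joint passes its speed limit or range.

## Working session

There is one attempt and no reset: what is moved stays moved. The work goes in short steps, Python scripts to look and compute and a shell command to move; the robot and the scene stay as the last step left them, time stands still between calls to the robot, and variables do not carry over. Pictures are saved under pics/ and viewed, at most 10 in all, crops included, and the job is handed in when it is done.

```bash
mkdir -p pics; cat > h.py <<'E'
import numpy as np, cv2
from workcell import bot
def ray(cam,rc,info=None):
    i=info or bot.camera_info(cam);K=np.array(i["intrinsics"]);T=np.array(i["extrinsics"])
    d=T[:3,:3]@np.linalg.solve(K,[rc[1],rc[0],1.]);return T[:3,3],d
def atz(cam,rc,z,info=None):
    o,d=ray(cam,rc,info);return o+d*(z-o[2])/d[2]
def proj(cam,p):
    i=bot.camera_info(cam);K=np.array(i["intrinsics"]);T=np.array(i["extrinsics"])
    c=K@(T[:3,:3].T@(np.array(p)-T[:3,3]));return c[1]/c[2],c[0]/c[2]
def save(cam,name,img=None):
    img=bot.read_camera(cam) if img is None else img
    cv2.imwrite(f"pics/{name}.png",img[:,:,::-1]);return img
E
python3 - <<'E'
from h import *
Z=dict(wheel_axis=.081,grip_mid=.128,index=.06,pointer_tip=.066,post_face=.098,jar=0,tin=0,finial=0)
for c in ("top","scene"):
    save(c,c+"0")
    for t in Z:
        for r in bot.spot_point(c,t)[:4]:
            print(c,t,round(r["conf"],2),np.round(r["pixel"],1),np.round(atz(c,r["pixel"],Z[t])[:2],4))
E
```

```text
top wheel_axis 0.63 [247.1 360.3] [ 0.5533 -0.0848]
top grip_mid 0.52 [223.7 366.4] [ 0.5882 -0.0894]
top index 0.68 [221.5 287.2] [0.6049 0.0449]
top pointer_tip 0.76 [351.8 245.1] [0.373  0.1226]
top pointer_tip 0.55 [220.8 267.3] [0.6058 0.0815]
top pointer_tip 0.49 [178.6 242.2] [0.6864 0.1276]
top pointer_tip 0.39 [248.  311.7] [0.5545 0.0011]
top post_face 0.7 [245.8 314.3] [ 0.555  -0.0018]
top jar 0.75 [162.1 191.9] [0.7393 0.2357]
top tin 0.86 [168.7 357.7] [ 0.7199 -0.0988]
top finial 0.92 [246.3 189.2] [0.5681 0.238 ]
scene wheel_axis 0.71 [190.2 229.5] [ 0.5569 -0.0839]
scene wheel_axis 0.44 [200.3 267.2] [ 0.5366 -0.0131]
scene wheel_axis 0.37 [273.2 158.6] [ 0.7702 -0.0025]
scene grip_mid 0.7 [173.7 215.6] [ 0.5881 -0.0821]
scene index 0.88 [243.6 264.1] [0.6083 0.0437]
scene pointer_tip 0.88 [306.4 264. ] [0.7098 0.1337]
scene pointer_tip 0.83 [186.2 381.8] [0.3374 0.0992]
scene pointer_tip 0.6 [250.9 281.8] [0.6091 0.0799]
scene post_face 0.94 [199.7 270.8] [0.551  0.0071]
scene post_face 0.28 [401.8 313. ] [0.7914 0.2684]
scene jar 0.96 [405.4 316.7] [0.7392 0.2445]
scene jar 0.52 [250.3 280.2] [0.5475 0.0279]
scene tin 0.96 [271.2 158.7] [ 0.7209 -0.0855]
scene finial 0.95 [322.  388.4] [0.5666 0.2474]
scene finial 0.45 [203.6 268.4] [ 0.45   -0.0846]
```

```bash
python3 -c "
import cv2,numpy as np
print(cv2.imread('pics/top0.png').shape)"
```

```text
(420, 560, 3)
```

View pics/top0.png

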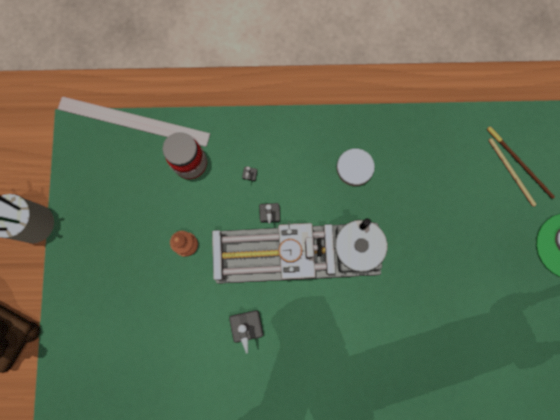

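View pics/scene0.png

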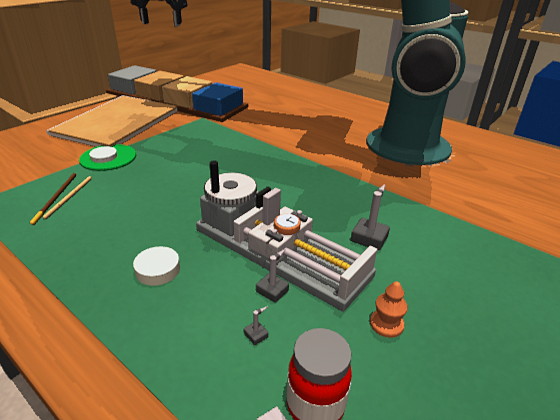

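The top view shows the bed running left from the wheel (361,246) to the slide (295,250). There are three pointers: small (249,174), medium (269,212) and large (246,326). The medium one stands beside the bed and points square at the slide, and it is also the middle size. I'll confirm it in one crop and work out the bed axis.

```bash
python3 - <<'E'
from h import *
t=bot.read_camera("top")
a=cv2.resize(t[160:290,200:400],None,fx=4,fy=4,interpolation=cv2.INTER_CUBIC)
save("top","crop1",a)
for n in ("wheel_axis","index","pointer_tip","post_face"):
    for r in bot.regions_of("top",n)[:4]:
        print(n,round(r["conf"],2),np.round(r["box"],0),r["pixels"].sum(), cv2.minAreaRect(np.argwhere(r["pixels"])[:,::-1].astype(np.float32)))
print(np.array(bot.camera_info("top")["extrinsics"]).round(3),bot.camera_info("top")["intrinsics"])
s=bot.read_state();print({k:np.round(v,3) for k,v in s.items()})
print(np.array(bot.camera_info("wrist")["extrinsics"]).round(3))
import cv2 as c
print(c.Rodrigues(np.array(s["tcp_rot"]))[0].round(3))
E
```

```text
wheel_axis 0.79 [212. 217. 386. 284.] 9121 ((299.9783020019531, 249.9149169921875), (58.81793212890625, 174.628662109375), 87.0390625)
index 0.75 [280. 222. 320. 277.] 1913 ((300.0, 250.5), (55.0, 42.0), 90.0)
pointer_tip 0.9 [229. 308. 267. 348.] 896 ((246.4423065185547, 329.2115478515625), (34.712554931640625, 31.77081298828125), 78.69007110595703)
pointer_tip 0.77 [258. 203. 281. 226.] 375 ((269.0, 212.5), (19.0, 20.0), 90.0)
pointer_tip 0.65 [240. 166. 257. 182.] 175 ((249.5192413330078, 173.40383911132812), (14.120361328125, 12.747549057006836), 11.309932708740234)
post_face 0.84 [280. 224. 318. 282.] 1897 ((300.0, 250.5), (55.0, 42.0), 90.0)
post_face 0.75 [210. 219. 385. 284.] 9033 ((299.54864501953125, 250.77822875976562), (57.013755798339844, 173.78591918945312), 86.42366790771484)
[[-0.013 -0.986  0.164  0.467]
 [-1.     0.015  0.01   0.048]
 [-0.013 -0.164 -0.986  0.926]
 [ 0.     0.     0.     1.   ]] [[473.87170825   0.         280.33464122]
 [  0.         473.87170825 218.55189591]
 [  0.           0.           1.        ]]
{'time': np.float64(1.15), 'q': array([-1.181,  0.264,  1.604, -0.   ,  1.274, -0.037]), 'joint_vel': array([ 0.001,  0.001,  0.001,  0.   , -0.002, -0.001]), 'joint_torque': array([-1.0000e-03, -5.1509e+01, -3.6773e+01, -0.0000e+00,  1.0000e-03,
        0.0000e+00]), 'tool_pos': array([ 0.279, -0.614,  0.231]), 'tcp_rot': array([-3.07 , -0.665,  0.   ]), 'wrist_force': array([ 0.145, -0.035, -0.135]), 'torque': array([0.018, 0.011, 0.024]), 'grip_force': np.float64(0.0), 'width': np.float64(1.001)}
[[ 0.415 -0.871 -0.264  0.347]
 [-0.91  -0.397 -0.12  -0.584]
 [ 0.     0.29  -0.957  0.373]
 [ 0.     0.     0.     1.   ]]
[[ 0.91   0.414 -0.   ]
 [ 0.414 -0.91   0.   ]
 [-0.    -0.    -1.   ]]
```

View pics/crop1.png

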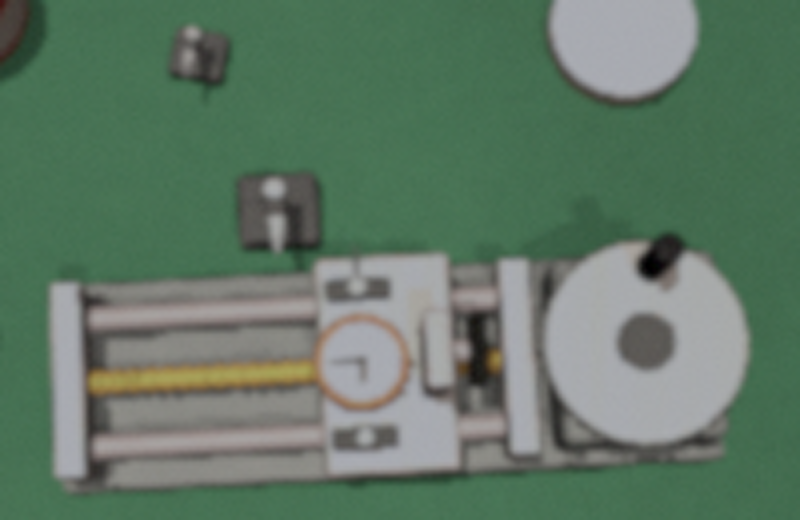

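The crop confirms the medium pointer, with its tip at about px (269.5,223). The ridge is at about (289,224), so roughly 36 mm short. The black pad is at (319,247), facing the wheel. Next I move above the handle with tool x along the bed.

```bash
python3 -m jog '[[0.05,-0.035,0,0],[0.05,-0.035,0,0],[0.05,-0.035,0,0],[0.05,-0.035,0,0],[0.05,-0.035,0,0]]' 0.6
python3 -m jog '[[0.05,-0.035,0,0],[0.05,-0.035,0,0],[0.05,-0.035,0,0],[0.05,-0.035,0,0],[0.05,-0.035,0,0]]'
python3 -m jog '[[0,0,0,-0.17],[0,0,0,-0.17],[0,0,0,-0.17],[0,0,0,-0.17],[0,0,0,-0.17]]'
python3 -m jog '[[0,0,0,-0.17],[0,0,0,-0.16],[0,0,0,0]]'
python3 - <<'E'
from h import *
s=bot.read_state();print(s["tool_pos"],cv2.Rodrigues(np.array(s["tcp_rot"]))[0].round(3).tolist())
save("wrist","w1")
Z=dict(wheel_axis=.081,grip_mid=.128,index=.06,pointer_tip=.066,post_face=.098)
for t in Z:
    for r in bot.spot_point("wrist",t)[:3]:
        print(t,round(r["conf"],2),np.round(r["pixel"],1),np.round(atz("wrist",r["pixel"],Z[t])[:2],4))
E
```

```text
time: 1.78
tool_pos: [0.4354, -0.35, 0.2316]
tcp_rot: [3.07, 0.665, 0.001]
wrist_force: [0.4, -0.2, 0.1]
width: 0.6
grip_force: 0.0
time: 2.4
tool_pos: [0.5906, -0.087, 0.2317]
tcp_rot: [3.07, 0.665, 0.001]
wrist_force: [1.1, -0.8, -0.3]
width: 0.604
grip_force: 0.0
time: 3.02
tool_pos: [0.5897, -0.0888, 0.2313]
tcp_rot: [2.517, 1.879, 0.0]
wrist_force: [0.4, 0.7, 0.1]
width: 0.601
grip_force: 0.0
time: 3.4
tool_pos: [0.5897, -0.0889, 0.2314]
tcp_rot: [2.183, 2.259, 0.0]
wrist_force: [-0.0, 0.6, 0.4]
width: 0.598
grip_force: 0.0
[ 0.58969246 -0.08886179  0.23135375] [[-0.034, 0.999, 0.0], [0.999, 0.034, 0.0], [0.0, 0.0, -1.0]]
wheel_axis 0.85 [188.1 240. ] [ 0.5573 -0.0849]
grip_mid 0.61 [204.7 278.8] [ 0.5887 -0.0844]
index 0.59 [ 18.1 305.9] [0.6047 0.0443]
pointer_tip 0.51 [ 16.4 307.4] [0.6053 0.0443]
pointer_tip 0.27 [205.9 280.4] [ 0.5905 -0.103 ]
post_face 0.63 [ 69.1 234.6] [0.5549 0.0035]
post_face 0.47 [ 16.5 305.6] [0.6022 0.038 ]
```

View pics/w1.png

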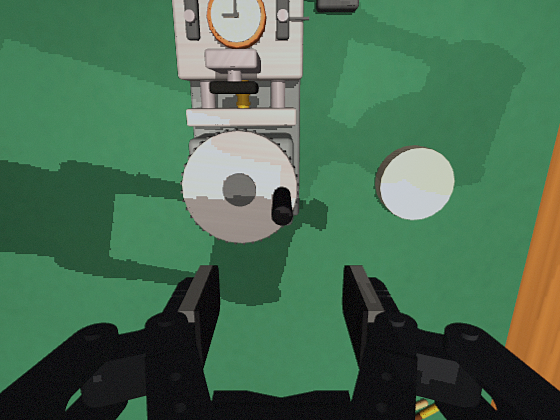

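The view is along the bed. The wheel centre is at about (240,187), the pin runs from (281,193) to (283,220), the pad is at (233,88), and the index ridge is at (305,18) with the pointer foot at the top edge.

```bash
python3 - <<'E'
from h import *
im=cv2.imread("pics/w1.png");g=im.max(2)
m=((g<60)).astype(np.uint8); m=m[180:230,262:300]
n,l,st,c=cv2.connectedComponentsWithStats(m);print(st[1:4]+[262,180,0,0,0],c[1:4]+[262,180])
for z in(.094,.122,.128,.150):
    for px in((206,282),(193,281),(219,283)): print(z,px,atz("wrist",px,z)[:2].round(4))
print("wheel",atz("wrist",(186.5,240),.093), "hub",atz("wrist",(190,239),.093))
R=cv2.Rodrigues(np.array(bot.read_state()["tcp_rot"]))[0];print(R.round(4))
E
```

```text
[[297 184   2   2   3]
 [272 187  22  39 661]
 [298 199   2   2   3]] [[297.66666667 184.33333333]
 [281.71558245 206.7065053 ]
 [298.33333333 199.33333333]]
0.094 (206, 282) [ 0.5914 -0.095 ]
0.094 (193, 281) [ 0.5903 -0.0846]
0.094 (219, 283) [ 0.5926 -0.1057]
0.122 (206, 282) [ 0.591 -0.087]
0.122 (193, 281) [ 0.59   -0.0776]
0.122 (219, 283) [ 0.5921 -0.0966]
0.128 (206, 282) [ 0.5909 -0.0853]
0.128 (193, 281) [ 0.5899 -0.0761]
0.128 (219, 283) [ 0.5919 -0.0946]
0.15 (206, 282) [ 0.5906 -0.079 ]
0.15 (193, 281) [ 0.5896 -0.0706]
0.15 (219, 283) [ 0.5915 -0.0875]
wheel [ 0.55848494 -0.08084643  0.093     ] hub [ 0.55772444 -0.08364738  0.093     ]
[[-0.0349  0.9994  0.    ]
 [ 0.9994  0.0349  0.    ]
 [ 0.      0.     -1.    ]]
```

```bash
python3 -m jog '[[0.003,0.0015,0.06,0],[0,0,0.05,0],[0,0,0.013,0],[0,0,0,0]]' 
python3 -m jog '[[0,0,0,0],[0,0,0,0],[0,0,0,0],[0,0,0,0],[0,0,0,0]]' 0 30
python3 - <<'E'
from h import *
s=bot.read_state();print(s["tool_pos"],s["wrist_force"],s["torque"],s["width"])
save("wrist","w2")
E
```

```text
time: 4.2
tool_pos: [0.5909, -0.0858, 0.1081]
tcp_rot: [-2.181, -2.26, 0.001]
wrist_force: [0.5, 0.6, 1.4]
width: 0.599
grip_force: 0.0
time: 4.82
tool_pos: [0.5905, -0.0862, 0.111]
tcp_rot: [-2.181, -2.261, 0.002]
wrist_force: [-7.3, -0.5, 9.0]
width: 0.154
grip_force: 29.5
[ 0.59047291 -0.08622073  0.11097126] [-7.26696894 -0.4714264   9.00726017] [-0.01761084  1.21674805  0.04315077] 0.1537966987993046
```

View pics/w2.png

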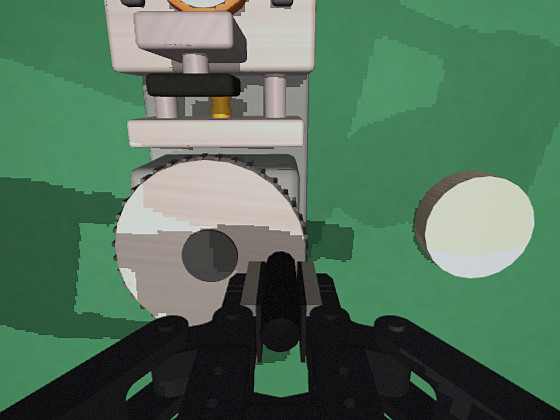

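```bash
python3 -c "
import numpy as np
t=.12+np.arange(17)*np.pi/8
p=33*np.c_[-np.sin(t),np.cos(t)]
print(np.diff(p,axis=0).round(1).tolist())"
```

```text
[[-12.2, -4.0], [-9.8, -8.4], [-5.8, -11.5], [-1.0, -12.8], [4.0, -12.2], [8.4, -9.8], [11.5, -5.8], [12.8, -1.0], [12.2, 4.0], [9.8, 8.4], [5.8, 11.5], [1.0, 12.8], [-4.0, 12.2], [-8.4, 9.8], [-11.5, 5.8], [-12.8, 1.0]]
```

```bash
python3 -m jog '[[-0.0122,-0.0045,0,0],[-0.0098,-0.0084,0,0],[-0.0058,-0.0115,0,0],[-0.001,-0.0128,0,0]]'
python3 -m jog '[[0.004,-0.0122,0,0],[0.0084,-0.0098,0,0],[0.0115,-0.0058,0,0],[0.0128,-0.001,0,0]]'
python3 -c "
from h import *
s=bot.read_state();print(s['tool_pos'],s['wrist_force'],s['width'])"
```

```text
time: 5.38
tool_pos: [0.5575, -0.1169, 0.111]
tcp_rot: [2.177, 2.256, 0.006]
wrist_force: [3.5, 3.0, 5.8]
width: 0.151
grip_force: 29.4
time: 5.88
tool_pos: [0.5245, -0.0825, 0.111]
tcp_rot: [2.179, 2.259, -0.004]
wrist_force: [-3.1, -3.4, 12.6]
width: 0.154
grip_force: 30.1
[ 0.52446904 -0.0824728   0.11096412] [-3.12830992 -3.38593345 12.62738767] 0.15406856531765653
```

Half a turn done with low forces. Continuing.

```bash
python3 -m jog '[[0.0122,0.004,0,0],[0.0098,0.0084,0,0],[0.0058,0.0115,0,0],[0.001,0.0128,0,0]]'
python3 -m jog '[[-0.004,0.0122,0,0],[-0.0084,0.0098,0,0],[-0.0115,0.0058,0,0],[-0.0128,0.001,0,0]]'
python3 -m jog '[[-0.0122,-0.004,0,0],[-0.0098,-0.0084,0,0],[-0.0058,-0.0115,0,0],[-0.001,-0.0128,0,0]]'
python3 -m jog '[[0.004,-0.0122,0,0],[0.0084,-0.0098,0,0],[0.0115,-0.0058,0,0],[0.0128,-0.001,0,0]]'
python3 - <<'E'
from h import *
s=bot.read_state();print(s['tool_pos'],s['wrist_force'],s['width'])
im=save("top","t2");save("top","t2c",cv2.resize(im[195:295,200:400],None,fx=4,fy=4,interpolation=cv2.INTER_CUBIC))
for c in("top","scene"):
    if c=="scene": save(c,"s2")
    for t,z in(("index",.06),("pointer_tip",.066)):
        for r in bot.spot_point(c,t)[:4]: print(c,t,round(r["conf"],2),np.round(r["pixel"],1),atz(c,r["pixel"],z)[:2].round(4))
E
```

```text
time: 6.38
tool_pos: [0.561, -0.0507, 0.1109]
tcp_rot: [2.179, 2.26, -0.0]
wrist_force: [-4.6, -4.9, 11.7]
width: 0.152
grip_force: 30.0
time: 6.88
tool_pos: [0.5905, -0.086, 0.1109]
tcp_rot: [-2.181, -2.261, -0.0]
wrist_force: [-7.3, 4.0, 15.2]
width: 0.153
grip_force: 30.4
time: 7.38
tool_pos: [0.5575, -0.1169, 0.111]
tcp_rot: [2.177, 2.256, 0.006]
wrist_force: [4.3, 3.0, 6.3]
width: 0.153
grip_force: 29.6
time: 7.88
tool_pos: [0.5244, -0.0825, 0.1109]
tcp_rot: [2.179, 2.259, -0.004]
wrist_force: [-4.3, -4.1, 12.3]
width: 0.153
grip_force: 30.2
[ 0.52443157 -0.08245307  0.11093743] [-4.30544109 -4.07358354 12.27790538] 0.15263931583195262
top index 0.63 [221.6 272.8] [0.6051 0.0715]
top pointer_tip 0.75 [224.3 267.6] [0.5993 0.081 ]
top pointer_tip 0.71 [351.5 244.4] [0.3736 0.1238]
top pointer_tip 0.44 [177.3 244.4] [0.6888 0.1235]
scene index 0.82 [250.3 280.9] [0.6033 0.0736]
scene pointer_tip 0.71 [251.  284.3] [0.6068 0.0829]
scene pointer_tip 0.68 [306.2 263.7] [0.7098 0.1332]
scene pointer_tip 0.64 [186.7 382.4] [0.3382 0.1009]
```

View pics/t2c.png

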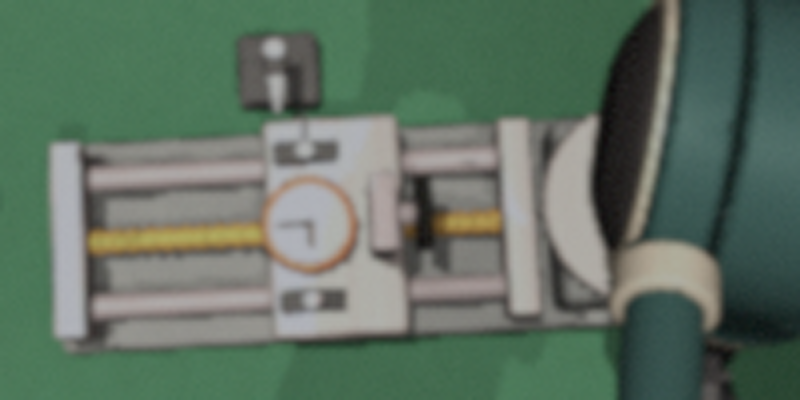

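The ridge (crop x≈305) is still about 10 mm short of the tip (x≈278). One more full turn gives roughly +10 mm past it.

```bash
python3 -m jog '[[0.0122,0.004,0,0],[0.0098,0.0084,0,0],[0.0058,0.0115,0,0],[0.001,0.0128,0,0]]'
python3 -m jog '[[-0.004,0.0122,0,0],[-0.0084,0.0098,0,0],[-0.0115,0.0058,0,0],[-0.0128,0.001,0,0]]'
python3 -m jog '[[-0.0122,-0.004,0,0],[-0.0098,-0.0084,0,0],[-0.0058,-0.0115,0,0],[-0.001,-0.0128,0,0]]'
python3 -m jog '[[0.004,-0.0122,0,0],[0.0084,-0.0098,0,0],[0.0115,-0.0058,0,0],[0.0128,-0.001,0,0],[0,0,0,0]]'
python3 - <<'E'
from h import *
im=save("top","t3");save("top","t3c",cv2.resize(im[205:255,240:340],None,fx=8,fy=8,interpolation=cv2.INTER_CUBIC))
u=np.array([-.0349,.9994])
for c in("top","scene"):
    if c=="scene": save(c,"s3")
    for t,z in(("index",.06),("pointer_tip",.066)):
        for r in bot.spot_point(c,t)[:4]: p=atz(c,r["pixel"],z)[:2];print(c,t,round(r["conf"],2),np.round(r["pixel"],1),p.round(4),(p@u).round(4))
E
```

```text
time: 8.68
tool_pos: [0.561, -0.0508, 0.1109]
tcp_rot: [2.179, 2.26, -0.0]
wrist_force: [-4.3, -4.1, 11.0]
width: 0.157
grip_force: 30.2
time: 9.18
tool_pos: [0.5905, -0.086, 0.1109]
tcp_rot: [-2.181, -2.261, -0.0]
wrist_force: [-7.8, 3.9, 14.9]
width: 0.156
grip_force: 30.5
time: 9.68
tool_pos: [0.5575, -0.1169, 0.111]
tcp_rot: [2.177, 2.256, 0.006]
wrist_force: [4.9, 2.4, 5.8]
width: 0.156
grip_force: 29.8
time: 10.3
tool_pos: [0.5246, -0.0807, 0.1109]
tcp_rot: [2.179, 2.261, -0.001]
wrist_force: [-6.0, 0.4, 14.3]
width: 0.154
grip_force: 30.5
top index 0.97 [223.1 264.5] [0.6026 0.0869] 0.0658
top pointer_tip 0.82 [347.3 245.7] [0.3807 0.1215] 0.1081
top pointer_tip 0.71 [222.9 271.6] [0.6018 0.0736] 0.0525
top pointer_tip 0.47 [178.5 246.8] [0.6864 0.119 ] 0.095
scene index 0.72 [253.9 289.5] [0.6011 0.0887] 0.0676
scene pointer_tip 0.73 [246.8 281.6] [0.6018 0.0735] 0.0525
scene pointer_tip 0.63 [303.7 265.7] [0.7048 0.1322] 0.1076
scene pointer_tip 0.56 [184.9 383.8] [0.3305 0.0996] 0.088
```

View pics/t3c.png

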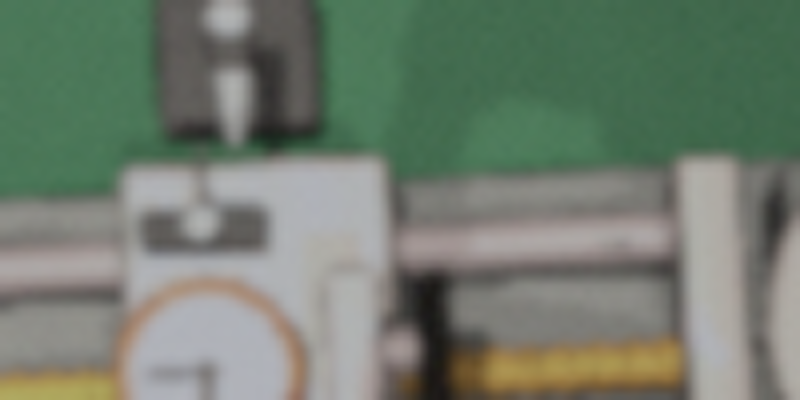

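The ridge (crop 202,165) is past the tip (236,148) by about 8 mm, parallax included. I wind back 10 of 16 steps (12.5 mm, of which 6 mm is play), let go, and lift so the wrist camera can look closely.

```bash
python3 -m jog '[[-0.0128,0.001,0,0],[-0.0115,0.0058,0,0],[-0.0084,0.0098,0,0],[-0.004,0.0122,0,0],[0.001,0.0128,0,0]]'
python3 -m jog '[[0.0058,0.0115,0,0],[0.0098,0.0084,0,0],[0.0122,0.004,0,0],[0.0128,-0.001,0,0],[0.0115,-0.0058,0,0]]'
python3 -m jog '[[0,0,0,0],[0,0,0,0],[0,0,0,0],[0,0,0,0]]' 0.5
python3 -m jog '[[0,0,-0.06,0],[0.02,0.01,-0.04,0],[0,0,0,0],[0,0,0,0]]'
python3 - <<'E'
from h import *
s=bot.read_state();print(s['tool_pos'])
im=save("wrist","w4");u=np.array([-.0349,.9994])
for t,z in(("index",.06),("pointer_tip",.066),("post_face",.098)):
    for r in bot.spot_point("wrist",t)[:3]: p=atz("wrist",r["pixel"],z)[:2];print(t,round(r["conf"],2),np.round(r["pixel"],1),p.round(4),(p@u).round(4))
E
```

```text
time: 11.22
tool_pos: [0.5682, -0.1152, 0.1109]
tcp_rot: [2.181, 2.259, 0.001]
wrist_force: [-4.9, 5.1, 14.0]
width: 0.155
grip_force: 30.5
time: 11.85
tool_pos: [0.584, -0.0639, 0.111]
tcp_rot: [2.177, 2.258, -0.001]
wrist_force: [-2.9, -7.1, 9.9]
width: 0.153
grip_force: 30.2
time: 12.35
tool_pos: [0.5827, -0.062, 0.1079]
tcp_rot: [-2.181, -2.26, 0.001]
wrist_force: [-0.6, 0.4, 1.1]
width: 0.501
grip_force: 0.0
time: 12.85
tool_pos: [0.5917, -0.0415, 0.2076]
tcp_rot: [-2.18, -2.261, 0.001]
wrist_force: [0.2, -0.9, 0.2]
width: 0.502
grip_force: 0.0
[ 0.59172226 -0.04147006  0.2076141 ]
index 0.64 [ 25.4 304.7] [0.603  0.0822] 0.0611
pointer_tip 0.83 [ 29.6 303.9] [0.6023 0.0785] 0.0574
pointer_tip 0.24 [232.8 410.9] [ 0.6966 -0.0671] -0.0913
post_face 0.78 [ 83.5 222.5] [0.5509 0.0402] 0.0209
```

View pics/w4.png

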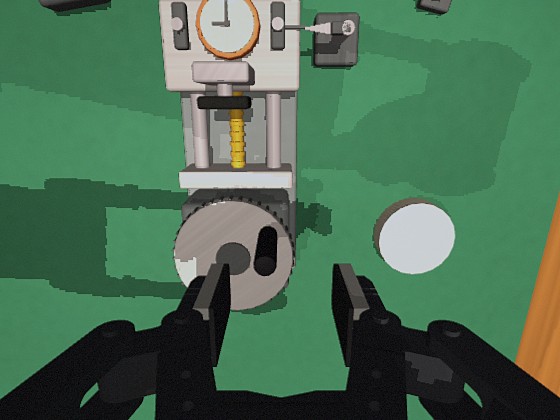

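The slide has come back: the ridge (285–300, 27) is nearly level with the tip (303,29). I'm moving closer for a precise measurement.

```bash
python3 -m jog '[[0.05,0.015,0.02,0],[0.01,0.005,0.03,0],[0,0,0,0],[0,0,0,0]]'
python3 - <<'E'
from h import *
s=bot.read_state();print(s['tool_pos'])
info=bot.camera_info("wrist");im=bot.read_camera("wrist");cv2.imwrite("pics/w5.png",im[:,:,::-1])
u=np.array([-.0349,.9994])
for t,z in(("index",.06),("pointer_tip",.066)):
    for r in bot.spot_point("wrist",t)[:2]: p=atz("wrist",r["pixel"],z)[:2];print(t,round(r["conf"],2),np.round(r["pixel"],1),p.round(4),(p@u).round(4))
a,b=proj("wrist",[.603,.08,.063]);a,b=int(a),int(b);print(a,b)
a=max(a,50);c=im[a-50:a+50,b-67:b+66];print("crop origin",a-50,b-67)
cv2.imwrite("pics/w5c.png",cv2.resize(c,None,fx=6,fy=6,interpolation=cv2.INTER_CUBIC)[:,:,::-1])
E
```

```text
time: 13.55
tool_pos: [0.6098, 0.0186, 0.1583]
tcp_rot: [-2.181, -2.26, 0.001]
wrist_force: [0.2, 1.0, -0.3]
width: 0.5
grip_force: 0.0
[0.60980573 0.01861377 0.15831135]
index 0.61 [119.  276.1] [0.6062 0.0799] 0.0587
pointer_tip 0.96 [ 50.  421.3] [0.6901 0.1226] 0.0984
pointer_tip 0.83 [121.6 277.2] [0.6071 0.0787] 0.0575
118 270
crop origin 68 203
```

View pics/w5c.png

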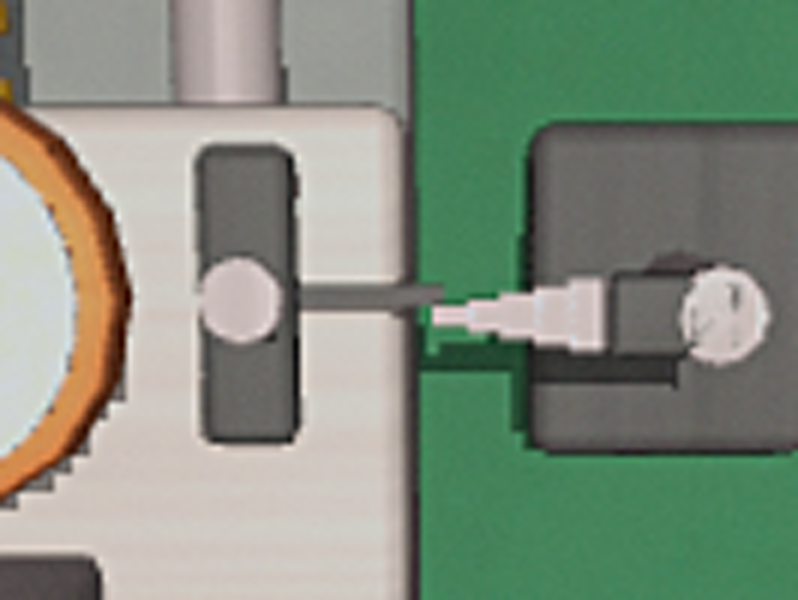

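```bash
python3 - <<'E'
from h import *
u=np.array([-.0349,.9994])
for z in(.058,.06,.062): print(z,atz("wrist",(117.3,275),z)[:2]@u)
print(atz("wrist",(120.6,275),.066)[:2]@u, atz("wrist",(121.6,275),.066)[:2]@u)
print(np.array(bot.camera_info("wrist")["extrinsics"])[:3,3])
E
```

```text
0.058 0.059696014530701835
0.06 0.059789945825808495
0.062 0.05988387712091515
0.058098512274666926 0.057498606929900865
[0.6079875  0.09241539 0.30169226]
```

The ridge is +1.7 mm past the tip. I need 1.7/20 turn ≈ 0.53 rad more anticlockwise, so I regrip the pin and wind that.

```bash
python3 -m jog '[[-0.05,-0.02,0,0],[-0.0306,-0.0096,0,0],[0,0,0.03,0],[0,0,0.02,0],[0,0,0,0]]'
python3 -m jog '[[0,0,0,0],[0,0,0,0],[0,0,0,0],[0,0,0,0]]' 0 30
python3 -m jog '[[0.0061,-0.0063,0,0],[0.0043,-0.0077,0,0],[0,0,0,0]]'
python3 -m jog '[[0,0,0,0],[0,0,0,0],[0,0,0,0],[0,0,0,0]]' 0.5
python3 -m jog '[[0,0,-0.05,0],[0.04,0.02,0,0],[0.03,0.02,0,0],[0,0,0,0],[0,0,0,0]]'
python3 - <<'E'
from h import *
s=bot.read_state();print(s['tool_pos'])
im=bot.read_camera("wrist");cv2.imwrite("pics/w6.png",im[:,:,::-1])
u=np.array([-.0349,.9994])
for t,z in(("index",.06),("pointer_tip",.066),("post_face",.098)):
    for r in bot.spot_point("wrist",t)[:2]: p=atz("wrist",r["pixel"],z)[:2];print(t,round(r["conf"],2),np.round(r["pixel"],1),p.round(4),(p@u).round(4))
# template match the ridge/knob block and pointer from w5
o=cv2.imread("pics/w5.png");n=im[:,:,::-1].copy()
for nm,(r0,r1,c0,c1) in dict(ridge=(88,145,232,270),tip=(86,146,288,336)).items():
    m=cv2.matchTemplate(n,o[r0:r1,c0:c1],cv2.TM_CCOEFF_NORMED);_,v,_,l=cv2.minMaxLoc(m);print(nm,round(v,3),"shift cols,rows",l[0]-c0,l[1]-r0)
E
```

```text
time: 14.32
tool_pos: [0.5817, -0.0622, 0.1065]
tcp_rot: [-2.179, -2.258, 0.003]
wrist_force: [0.3, 0.0, -0.9]
width: 0.503
grip_force: 0.0
time: 14.82
tool_pos: [0.5836, -0.0625, 0.1094]
tcp_rot: [2.18, 2.261, 0.0]
wrist_force: [-3.6, -0.1, 6.4]
width: 0.155
grip_force: 29.6
time: 15.2
tool_pos: [0.5693, -0.0517, 0.1094]
tcp_rot: [2.18, 2.26, 0.003]
wrist_force: [1.6, 0.1, 6.1]
width: 0.153
grip_force: 30.0
time: 15.7
tool_pos: [0.5686, -0.0524, 0.1079]
tcp_rot: [-2.181, -2.26, 0.001]
wrist_force: [0.2, -0.1, -0.7]
width: 0.498
grip_force: 0.0
time: 16.32
tool_pos: [0.6059, 0.0187, 0.1578]
tcp_rot: [-2.18, -2.261, 0.002]
wrist_force: [0.4, 1.1, -0.4]
width: 0.503
grip_force: 0.0
[0.6058543  0.01869255 0.15775573]
index 0.92 [120.2 282. ] [0.6046 0.0792] 0.058
pointer_tip 0.81 [ 50.2 426.5] [0.6871 0.1219] 0.0979
pointer_tip 0.66 [121.8 282.1] [0.6048 0.0785] 0.0573
post_face 0.83 [195.5 186. ] [0.5525 0.0382] 0.0189
ridge 0.927 shift cols,rows 7 3
tip 0.92 shift cols,rows 7 0
```

```bash
python3 - <<'E'
import cv2
o=cv2.imread("pics/w6.png")[85:235,140:340];cv2.imwrite("pics/w6c.png",cv2.resize(o,None,fx=4,fy=4,interpolation=cv2.INTER_CUBIC))
E
```

```text
(no output)
```

View pics/w6c.png

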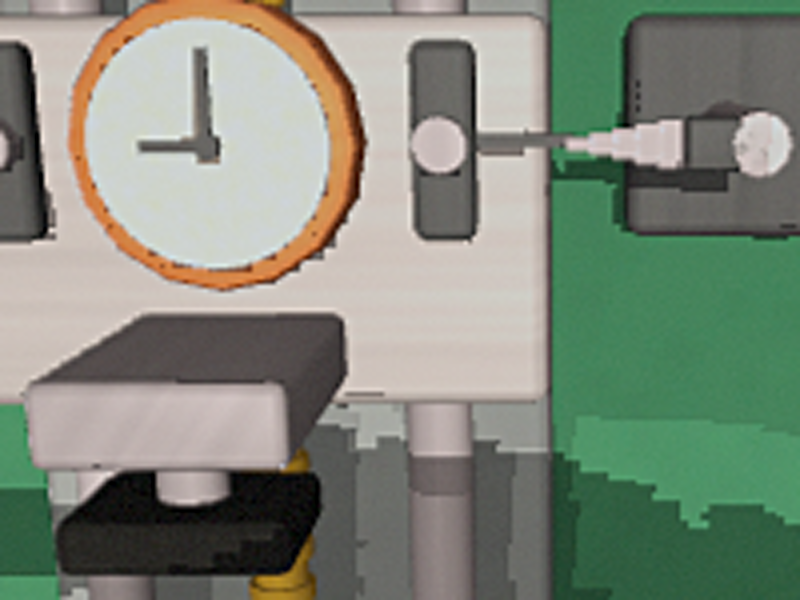

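The ridge and the tip are in line (both at crop row ≈142). The pad's wheel-side top edge is at crop row ≈575, columns 60–295. Now I locate the pad face.

```bash
python3 - <<'E'
from h import *
R=np.array([[-.0349,.9994],[.9994,.0349]])
def uv(p):return (R@p[:2]).round(4)
for n,px,z in(("pad L",(85+572/4,140+60/4),.112),("pad R",(85+572/4,140+293/4),.112),("post L",(85+467/4,140+35/4),.115),("post R",(85+467/4,140+287/4),.115)): print(n,uv(atz("wrist",px,z)))
s=bot.read_state();print("tcp",uv(np.array(s["tool_pos"])),"axis",uv(np.array([.5575,-.0843])))
E
```

```text
pad L [0.0046 0.5393]
pad R [0.0046 0.5704]
post L [0.02   0.5385]
post R [0.02  0.571]
tcp [-0.0031  0.6062] axis [-0.1037  0.5542]
```

```bash
python3 -m jog '[[-0.02,-0.03,0,0],[0,-0.021,0,0],[0,0,0,0],[0,0,0,0],[0,0,0,0]]' 0 30
python3 -m jog '[[0,0,0.03,0],[0,0,0.03,0],[0,0,0.006,0],[0,0,0,0],[0,0,0,0]]'
python3 -m jog '[[0.004,0,0,0],[0.004,0,0,0],[0,0,0,0],[0,0,0,0]]'
python3 - <<'E'
from h import *
R=np.array([[-.0349,.9994],[.9994,.0349]])
s=bot.read_state();print(R@np.array(s["tool_pos"])[:2],R@np.array(s["wrist_force"])[:2],s["width"])
im=bot.read_camera("wrist");cv2.imwrite("pics/w7.png",im[:,:,::-1])
E
```

```text
time: 17.15
tool_pos: [0.557, -0.0029, 0.1585]
tcp_rot: [2.181, 2.261, 0.001]
wrist_force: [0.3, -0.4, -0.3]
width: 0.0
grip_force: 0.0
time: 17.77
tool_pos: [0.5575, -0.0029, 0.0937]
tcp_rot: [2.18, 2.26, 0.003]
wrist_force: [-0.9, 0.3, -0.1]
width: 0.0
grip_force: 0.0
time: 18.27
tool_pos: [0.5559, 0.0052, 0.0924]
tcp_rot: [2.181, 2.261, 0.0]
wrist_force: [-0.5, 0.4, -0.0]
width: 0.001
grip_force: 0.0
[-0.01422484  0.55570115] [ 0.41527246 -0.49369189] 0.0014365724995721693
```

```bash
python3 -m jog '[[0.002,0,0,0],[0.002,0,0,0],[0,0,0,0]]'; python3 -m jog '[[0.001,0,0,0],[0,0,0,0]]'
```

```text
time: 18.7
tool_pos: [0.5557, 0.0092, 0.0922]
tcp_rot: [-2.181, -2.261, 0.0]
wrist_force: [-0.1, -0.7, -0.8]
width: 0.004
grip_force: 0.0
time: 18.95
tool_pos: [0.5557, 0.0101, 0.0923]
tcp_rot: [-2.181, -2.261, 0.0]
wrist_force: [0.1, 0.5, 0.8]
width: -0.004
grip_force: 0.0
```

```bash
python3 -m jog '[[0.001,0,0,0],[0,0,0,0]]'
```

```text
time: 19.2
tool_pos: [0.5556, 0.0111, 0.0923]
tcp_rot: [-2.181, -2.261, 0.0]
wrist_force: [0.3, 0.7, 0.2]
width: 0.002
grip_force: 0.0
```

Expected contact is at about y = 0.013. I step 1 mm at a time.

```bash
python3 -m jog '[[0.001,0,0,0],[0,0,0,0]]'
```

```text
time: 19.45
tool_pos: [0.5556, 0.0121, 0.0923]
tcp_rot: [-2.181, -2.261, -0.0]
wrist_force: [0.7, -0.4, -0.1]
width: -0.002
grip_force: 0.0
```

```bash
python3 -m jog '[[0.001,0,0,0],[0,0,0,0]]'
```

```text
time: 19.7
tool_pos: [0.5556, 0.0128, 0.0923]
tcp_rot: [2.181, 2.261, -0.001]
wrist_force: [-0.3, -1.6, -0.0]
width: 0.0
grip_force: 0.8
```

```bash
python3 -m jog '[[0.0007,0,0,0],[0,0,0,0]]'
```

```text
time: 19.95
tool_pos: [0.5556, 0.0132, 0.0923]
tcp_rot: [2.18, 2.261, -0.001]
wrist_force: [0.0, -3.8, 0.2]
width: -0.001
grip_force: 2.1
```

```bash
python3 -m jog '[[0.001,0,0,0],[0,0,0,0]]'
```

```text
time: 20.2
tool_pos: [0.5556, 0.0136, 0.0924]
tcp_rot: [2.18, 2.261, -0.002]
wrist_force: [-0.2, -7.3, 0.3]
width: 0.0
grip_force: 3.5
```

```bash
python3 -m jog '[[0.001,0,0,0],[0.0005,0,0,0],[0,0,0,0]]'
```

```text
time: 20.58
tool_pos: [0.5556, 0.0142, 0.0925]
tcp_rot: [2.178, 2.26, -0.004]
wrist_force: [-1.0, -10.1, 0.5]
width: 0.001
grip_force: 5.1
```

```bash
python3 -m jog '[[0.001,0,0,0],[0,0,0,0],[0,0,0,0]]'
```

```text
time: 20.95
tool_pos: [0.5556, 0.0145, 0.0925]
tcp_rot: [2.178, 2.26, -0.005]
wrist_force: [-1.0, -11.7, 0.3]
width: 0.001
grip_force: 6.2
```

```bash
python3 -m jog '[[0.0008,0,0,0],[0,0,0,0],[0,0,0,0]]'; python3 - <<'E'
from h import *
f=[]
for k in range(3):
    im=bot.read_camera("scene");f.append(np.array(bot.read_state()["wrist_force"])[1])
print(np.round(f,1),bot.read_state()["tool_pos"])
cv2.imwrite("pics/s8.png",im[:,:,::-1])
u=np.array([-.0349,.9994])
im=bot.read_camera("wrist");cv2.imwrite("pics/w8.png",im[:,:,::-1])
for c in("wrist","scene"):
  for t,z in(("index",.06),("pointer_tip",.066)):
    for r in bot.spot_point(c,t)[:2]: p=atz(c,r["pixel"],z)[:2];print(c,t,round(r["conf"],2),np.round(r["pixel"],1),(p@u).round(4))
E
```

```text
time: 21.32
tool_pos: [0.5556, 0.0148, 0.0925]
tcp_rot: [2.177, 2.259, -0.006]
wrist_force: [-1.4, -13.7, 1.0]
width: -0.0
grip_force: 7.1
[-14.  -13.8 -13.9] [0.55559331 0.01478629 0.09248358]
wrist index 0.81 [122.7 393.9] 0.0589
wrist pointer_tip 0.84 [126.  396.9] 0.0579
scene index 0.58 [250.9 284.6] 0.0577
scene pointer_tip 0.83 [251.  281.4] 0.0583
scene pointer_tip 0.82 [189.2 381.3] 0.0916
```

About 14 N and the ridge stays in line. I hold half a second, then back off.

```bash
python3 -m jog '[[0.0003,0,0,0],[0,0,0,0],[0,0,0,0],[0,0,0,0],[0,0,0,0]]'
python3 -m jog '[[-0.003,0,0,0],[-0.006,0,0,0],[-0.01,0,0,0],[0,0,0,0]]'
python3 -m jog '[[0,0,-0.06,0],[0,0.04,-0.01,0],[0.025,0.011,0.004,0],[0,0,0,0],[0,0,0,0]]'
python3 - <<'E'
from h import *
im=bot.read_camera("wrist");cv2.imwrite("pics/w9.png",im[:,:,::-1])
u=np.array([-.0349,.9994])
for t,z in(("index",.06),("pointer_tip",.066)):
    for r in bot.spot_point("wrist",t)[:2]: p=atz("wrist",r["pixel"],z)[:2];print(t,round(r["conf"],2),np.round(r["pixel"],1),(p@u).round(4))
o=cv2.imread("pics/w6.png");n=im[:,:,::-1].copy()
for nm,(r0,r1,c0,c1) in dict(ridge=(91,148,239,277),tip=(86,146,295,343)).items():
    m=cv2.matchTemplate(n,o[r0:r1,c0:c1],cv2.TM_CCOEFF_NORMED);_,v,_,l=cv2.minMaxLoc(m);print(nm,round(v,3),"shift",l[0]-c0,l[1]-r0)
E
```

```text
time: 22.35
tool_pos: [0.5556, 0.0149, 0.0925]
tcp_rot: [2.177, 2.259, -0.006]
wrist_force: [-0.0, -15.2, 0.2]
width: 0.001
grip_force: 7.4
time: 22.85
tool_pos: [0.5561, -0.0009, 0.0923]
tcp_rot: [-2.182, -2.26, -0.001]
wrist_force: [0.5, 0.9, 0.3]
width: -0.0
grip_force: 0.0
time: 23.48
tool_pos: [0.6054, 0.0262, 0.1577]
tcp_rot: [-2.18, -2.261, 0.002]
wrist_force: [-0.2, 0.4, 0.1]
width: 0.002
grip_force: 0.0
index 0.72 [133.2 281. ] 0.0577
pointer_tip 0.91 [ 62.9 426.6] 0.0988
pointer_tip 0.76 [135.1 284.9] 0.057
ridge 0.92 shift 1 13
tip 0.805 shift 0 13
```

The ridge and the tip shifted equally in the picture, so the slide did not give. It is released and still in line, so I hand the job in.

```bash
python3 -c "
from workcell import bot
print(bot.finish_job())"
```

```text
the job is handed in; nothing more can be done
None
```

I handed the job in after about 23.5 s; no verdict came back. By my measurements the slide ran about 8 mm past the pointer and was wound back in line. The pad then took about 15 N for over half a second without the slide giving, and the ridge stayed in line after I let go.

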